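# Load a test cartridge into the reader and feed it under the reading head

### The arm

A 7-joint arm with a two-finger parallel gripper is mounted at the origin on the work surface. World frame = base frame: x ahead of the robot, y to its left, z up, the work surface at z = 0. Lengths are in m, angles in rad, forces in N, time in s.
With the tool pointing down it reaches from about 0.4 to 0.85 m from the base axis. Payload 10.4 kg.
Tool frame: the origin (TCP) lies where the fingers leave the gripper's body, on its centre line; the fingertips stand 73 mm ahead of it and the grasp point (between the pads) lies 54 mm ahead of it; z points along the fingers, y is the line along which they close (so a half turn about z gives the same grasp; the last joint's range is limited). The gripper opens to 85 mm and grips with 20 to 120 N. Pads are 22 mm wide; open, the fingers measure 114 mm over their backs; the gripper's body (76 mm by 85 mm) begins 54 mm behind the grasp point. The pads swing forward as they close: fully open they stand 13 mm farther back than shut.
Start: joints at [-1.305, 0.332, -0.065, 1.46, 0.022, 1.35, -0.088], TCP at [0.178, 0.599, 0.304] pointing down, gripper open.
Joint ranges: [-2.6, 2.6], [-0.5, 2.12], [-1.47, 1.34], [0.16, 2.42], [-1.27, 4.41], [0.06, 2.06], [-2.6, 2.6]. Speed limits (rad/s): [2.22, 2.22, 2.79, 2.79, 3.14, 3.14, 3.14].

### API

Orientations are given as a unit quaternion [x, y, z, w].
In Python, from workcell import manip, camera gives the robot as it stands. The module is installed in compiled form; this text tells all that it offers.
- The arm moves only by the shell command python3 -m creep 'ROWS' [OPENING] [FORCE]. ROWS is JSON, a list of rows, each a list of 2 entries, a list of its own where there are three numbers: the shift along the tool's x, y, z in mm, then the turn about the tool's z in rad. In form: [[[tx, ty, tz], twist], ...]. A call has 1 to 5 rows; each row is the pose to reach, as a shift and turn from the pose commanded when the call began, along the tool's axes at that moment; what a row does not reach only later rows make up. A row lasts 1/12 s, in which the tool goes at most 41.7 mm and 7.16 degrees, less where a joint would pass 70% of its speed; a pose out of reach is approached as far as the arm can. A call with a gripper value outside its range is refused whole. OPENING is the opening, from 0 (shut) to 1 (fully open), set as the call begins (- or left out, the last holds). The fingers move at their own pace and stop on an object; FORCE is the grip in N (left out, the last holds). Time passes only in rows, so rows that repeat a pose let the fingers close. It gives the time, the measured TCP pose, the force, the opening and the grip force at its end, in the units of the state.
- manip.get_obs(): the state, without advancing time (a new reading comes with each control period).
- camera(name): name is "side" or "top"; returns a dict with "pixels" (384x512x3 uint8, red, green, blue), "z_map" (384x512 float32, m along the optical axis (not along the pixel's ray), 0 where there is no reading), "fx", "fy", "cx", "cy" (pixels), "extrinsics" (4x4, takes a point from world to camera coordinates). Camera axes: x right, y down, z forward; pixel columns grow to the right and rows downward; lengths in m; the calibration is good to about 2 mm. A picture is of the moment at which its call begins.
- manip.hand_in(): hands the job in; it is judged then, once.
The state is a dict: "clock": time; "joint_pos": joint angles; "joint_velocities": joint speeds; "tau": joint torques, N m; "position": TCP position; "ee_rot": TCP orientation; "ft_force": force on the tool from outside, world axes, zero at the start; "torque": the same for the moment, N m; "grip_width": opening from 0.0 (shut) to 1.0 (fully open); "grasp_force": force on a finger pad.
Only numpy, scipy, OpenCV 4.12 (cv2) and the standard library are available. Lean on these libraries where they do the work, as an engineer would, in place of code of your own. Each camera call takes 0.05 s, during which the arm holds its last target. There are 200 camera calls.

### The job

Take the red-capped test cartridge out of the white rack and slide it upright into the blue-lipped slot of the reader's carriage, fully home. Then feed the carriage all the way into the reading head, to its stop: the black knob that rides along on the carriage drives it when turned clockwise. Leave the other two cartridges standing in the rack.

Things in the scene. Friction and masses are not known exactly. Their poses are not given: they have to be found in the camera images.
- cart_red_center (a point): Centre (half-way up) of the red-capped cartridge: a loose upright slab, 10 mm thick (its x), 60 mm wide (its y), 100 mm high (its z), about 60 g; off-white with the top 28 mm red. At the start it stands in one of the rack's three pockets with 72 mm of it above the pocket walls. It may be put in either way round.
- cart_blue_center (a point): Centre of the blue-capped cartridge, same size and shape, standing in another pocket of the rack; to be left there.
- cart_green_center (a point): Centre of the green-capped cartridge, same size and shape, standing in another pocket of the rack; to be left there.
- rack: White plastic rack fixed to the table, 215 x 100 mm (x, y), 36 mm high; origin at the centre of its underside. Three pockets at x = -70, 0, +70 mm in its frame, each 13 mm (x) by 63 mm (y), floor 8 mm above the table.
- reader: Cartridge reader fixed to the table: grey base 170 x 360 mm (x, y), 12 mm thick; origin at the centre of its underside. At its +y end an off-white arch, the reading head, 146 mm wide (x), 145 mm high, y = +70 to +175 mm, with a passage 86 mm wide and 130 mm high in its -y face that takes the cartridge. The carriage travels along +y of this frame.
- slot_floor (a point): Centre of the slot's floor on the carriage, 22 mm above the table; moves with the carriage, axes parallel to the reader's. Slot 13 mm (x) by 63 mm (y), straight walls to 32 mm above this point, then flared blue lips to 41 mm. A seated cartridge's centre is 50 mm above this point. At carriage 0 it is 20 mm to +y of the reader's origin, 50 mm short of the head's face.
- carriage (a joint): Travel of the carriage towards the head in m: 0 at the loading end, about 0.040 at the stop under the head. Driven by the knob, 28 mm per radian.
- knob (a joint): Turn of the knob in rad, growing clockwise seen from above: 0 at the loading end, about 1.43 at the stop; starts between 0 and 0.2. Friction about 0.1 N m, stays where it is left, no spring.
- knob_grip (a point): On the knob's vertical axis at grip height, 97 mm above the table, 130 mm to -y of the slot centre. Black bar 46 mm long, 14 mm thick, on a 48 mm disc (bar top 104, disc top 74 mm above the table). The bar lies along this point's x (the reader's x at joint 0) and turns with it. As it turns, the knob shifts along the reader's +y with the carriage (28 mm per radian).

How it is judged:
By the outcome, as a careful person would: the job done as asked, in the order asked, and still so for the second after the job is handed in, with the robot touching nothing.
It also fails if it takes over 67 s, if anything falls off the work surface, if the arm or the gripper's body presses on something with over 40 N, if the wrist force passes 120 N, or if a joint passes its speed limit or range.

## Working session

There is one attempt and no reset: what is moved stays moved. The work goes in short steps, Python scripts to look and compute and a shell command to move; the robot and the scene stay as the last step left them, time stands still between calls to the robot, and variables do not carry over. Pictures are saved under pics/ and viewed, at most 10 in all, crops included, and the job is handed in when it is done.

```bash
mkdir -p pics
cat > h.py <<'E'
import numpy as np, cv2
from workcell import manip, camera
def snap(n,f):
    c=camera(n); cv2.imwrite(f'pics/{f}.png',c['pixels'][:,:,::-1]); np.savez(f'{f}.npz',**c); return c
def world(c):
    v,u=np.mgrid[0:384,0:512]; z=c['z_map']
    P=np.stack([(u-c['cx'])*z/c['fx'],(v-c['cy'])*z/c['fy'],z,np.ones_like(z)],-1)
    return (P@np.linalg.inv(c['extrinsics']).T)[...,:3]
E
python3 - <<'E'
from h import *
for n in('top','side'):
    c=snap(n,n+'0'); e=np.linalg.inv(c['extrinsics']); print(n,e.round(3).tolist(),c['fx'])
o=manip.get_obs(); print(o)
E
```

```text
top [[-0.027, -0.994, 0.108, 0.453], [-1.0, 0.028, 0.01, -0.055], [-0.013, -0.108, -0.994, 0.842], [0.0, 0.0, 0.0, 1.0]] 428.87139829475353
side [[-0.036, -0.564, 0.825, 0.011], [-0.999, 0.037, -0.018, -0.068], [-0.02, -0.825, -0.565, 0.455], [0.0, 0.0, 0.0, 1.0]] 396.3196836525036
{'clock': 0.1, 'joint_pos': array([-1.30461092,  0.3327978 , -0.06467521,  1.46088884,  0.02162107,
        1.3499026 , -0.0885264 ]), 'joint_velocities': array([ 0.0008199 , -0.00111511, -0.00166208, -0.00350994,  0.00033278,
       -0.00355417,  0.00060958]), 'tau': array([ 1.21329522e-03, -6.26745629e+01,  4.90153371e-02, -3.92429209e+01,
        1.64350471e-02,  6.89364868e-03, -1.80121611e-05]), 'position': array([0.17793841, 0.59886826, 0.30318712]), 'ee_rot': array([ 1.43903984e-01,  9.89591441e-01, -6.48528020e-04, -4.93110322e-05]), 'ft_force': array([-1.2333601 , -0.64649968,  0.00665947]), 'torque': array([ 0.06538786, -0.02120471,  0.04901214]), 'grasp_force': 0.0, 'grip_width': 1.0002103238868958}
```

View pics/top0.png

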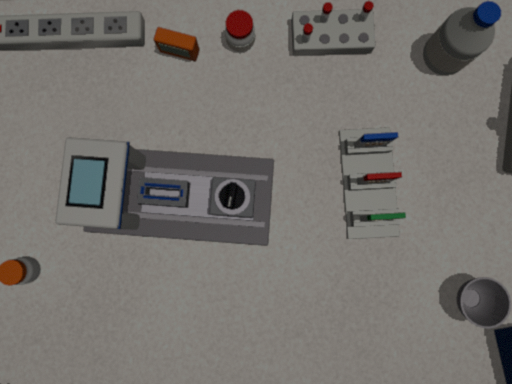

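View pics/side0.png

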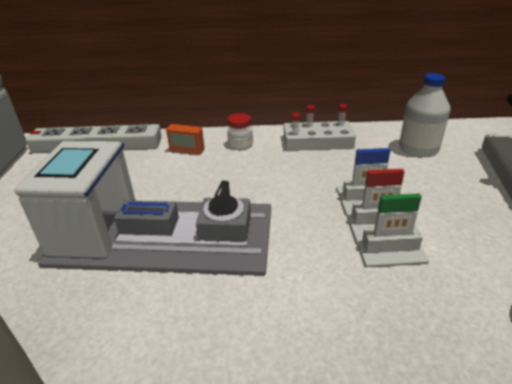

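The top view shows the reader at left: head (95,183), slot with blue lips (162,192), knob (232,196). The rack is at right, with blue (380,137), red (382,176) and green (387,216) caps. The side view agrees.

Run:
```python
from h import *
c=dict(np.load('top0.npz')); W=world(c); p=c['pixels'].astype(int)
R,G,B=p[...,0],p[...,1],p[...,2]
v,u=np.mgrid[0:384,0:512]
def rep(n,m):
    P=W[m&(c['z_map']>0)]
    r=cv2.minAreaRect((P[:,:2]*1000).astype(np.float32)); print(n,len(P),'rect',np.round(r[0],1),np.round(r[1],1),round(r[2],1),'z',np.percentile(P[:,2],[2,50,98]).round(4))
box=lambda a,b,cc,d:(u>a)&(u<b)&(v>cc)&(v<d)
z=W[...,2]
rep('redtop',box(350,415,160,195)&(R>G+50)&(z>.095))
rep('bluetop',box(350,415,120,150)&(B>R+50)&(z>.095))
rep('greentop',box(350,415,200,230)&(G>R+50)&(z>.095))
rep('rack top',box(335,400,125,245)&(z>.030)&(z<.042))
rep('head top',box(50,140,130,235)&(z>.139))
rep('lips',box(130,195,170,215)&(B>R+25)&(z>.05))
rep('carr slot block',box(130,195,170,215)&(z>.045))
rep('knob bar',box(205,260,170,222)&(z>.095))
rep('knob bar dark',box(205,260,170,222)&(z>.085)&(R<60))
rep('disc',box(205,260,170,222)&(z>.068)&(z<.08))
rep('base',box(80,280,140,250)&(z>.006)&(z<.016)&(R<110))
for n in('top0','side0'):
    q=dict(np.load(n+'.npz'))['pixels'][:,:,::-1]
    a=q[165:230,125:260] if n=='top0' else q[175:250,105:260]
    cv2.imwrite(f'pics/c{n}.png',cv2.resize(a,None,fx=4.5,fy=4.5,interpolation=cv2.INTER_CUBIC))
a=cv2.imread('pics/ctop0.png');b=cv2.imread('pics/cside0.png')
w=max(a.shape[1],b.shape[1]); o=np.vstack([cv2.copyMakeBorder(x,0,0,0,w-x.shape[1],0) for x in(a,b)]);print(o.shape)
cv2.imwrite('pics/c.png',o[:600,:800])
```

```text
redtop 184 rect [ 545.9 -278.4] [ 9.1 58.5] 1.1 z [0.1005 0.1083 0.1108]
bluetop 179 rect [ 615.6 -276.8] [ 8.9 58.2] 1.5 z [0.103  0.1081 0.1112]
greentop 132 rect [ 476.  -280.2] [55.8  6.9] 88.7 z [0.1056 0.1086 0.111 ]
rack top 1182 rect [ 546.7 -278.7] [169.3  86.7] 1.5 z [0.0315 0.0364 0.0399]
head top 5635 rect [544.4 212.2] [106.7 146.2] 84.2 z [0.1409 0.1459 0.1495]
lips 285 rect [534.6 116.1] [79.8 29.6] 84.1 z [0.0565 0.0613 0.0648]
carr slot block 1127 rect [523.9 119.7] [98.4 70.3] 84.4 z [0.0488 0.0577 0.0638]
knob bar 213 rect [520.9 -14.2] [14.  45.2] 77.7 z [0.1    0.1041 0.107 ]
knob bar dark 193 rect [520.2 -14.1] [14.  43.8] 77.2 z [0.089  0.1038 0.1067]
disc 350 rect [517.6 -14.1] [50.8 60.6] 3.2 z [0.0682 0.0741 0.0771]
base 6990 rect [532.   91.8] [359.  170.5] 84.1 z [0.0094 0.0126 0.0157]
(630, 698, 3)
```

```bash
cat > d.py <<'E'
# usage: d.py X Y Z yaw_deg(of tool y)  -> tool-frame shift mm + twist
import sys; from h import *; from scipy.spatial.transform import Rotation as Ro
o=manip.get_obs(); R=Ro.from_quat(o['ee_rot']).as_matrix()
t=np.array(list(map(float,sys.argv[1:4]))); yaw=np.degrees(np.arctan2(R[1,1],R[0,1]))
tw=(float(sys.argv[4])-yaw+90)%180-90
print('clk',round(o['clock'],2),'pos',(o['position']*1000).round(1),'yaw',round(yaw,2),'tilt',R[:,2].round(4),'F',o['ft_force'].round(1),'w',round(o['grip_width'],3),'g',round(o['grasp_force'],1))
print('shift',(R.T@(t-o['position']*1000)).round(1),'twist',round(-np.radians(tw),4))
E
python3 -m creep '[[[-175,-112,0],0],[[-175,-112,0],0],[[-175,-112,0],0],[[-175,-112,0],0],[[-175,-112,0],0]]' 
python3 -m creep '[[[-175,-112,0],0],[[-175,-112,0],0],[[-175,-112,0],0],[[-175,-112,0],0],[[-175,-112,0],0]]' 
python3 -m creep '[[[-39,-24,0],0.6],[[-39,-24,0],0.6],[[-39,-24,0],0.6],[[-39,-24,0],0.6],[[-39,-24,0],0.6]]' 
python3 -m creep '[[[0,0,0],0.65],[[0,0,0],0.65],[[0,0,0],0.65],[[0,0,0],0.65],[[0,0,0],0.65]]' 
python3 d.py 546 -278 250 1.4
```

```text
clock: 0.52
position: [0.3148, 0.44, 0.3036]
ee_rot: [0.144, 0.99, -0.0, -0.0]
ft_force: [1.5, 0.6, 0.3]
grip_width: 1.002
grasp_force: 0.0
clock: 0.93
position: [0.4506, 0.2827, 0.3038]
ee_rot: [0.144, 0.99, 0.0, -0.0]
ft_force: [1.1, 1.4, 0.3]
grip_width: 0.999
grasp_force: 0.0
clock: 1.35
position: [0.4803, 0.2502, 0.3035]
ee_rot: [0.433, 0.901, -0.0, -0.0]
ft_force: [0.1, -0.3, 0.3]
grip_width: 0.998
grasp_force: 0.0
clock: 1.77
position: [0.4801, 0.2505, 0.3036]
ee_rot: [0.689, 0.725, -0.0, -0.0]
ft_force: [0.3, 0.3, 0.0]
grip_width: 1.0
grasp_force: 0.0
clk 1.77 pos [480.1 250.5 303.6] yaw 2.91 tilt [-6.e-04 -3.e-04 -1.e+00] F [0.3 0.3 0. ] w 1.0 g 0.0
shift [-531.2   39.    53.7] twist 0.0264
```

```bash
python3 -m creep '[[[-177,13,0],0.026],[[-177,13,0],0.026],[[-177,13,0],0.026],[[-177,13,0],0.026],[[-177,13,0],0.026]]' 0.6 >/dev/null
python3 -m creep '[[[-177,13,0],0],[[-177,13,0],0],[[-177,13,0],0],[[-177,13,0],0],[[-177,13,0],0]]' >/dev/null
python3 -m creep '[[[-177,13,50],0],[[-177,13,50],0],[[-177,13,50],0],[[-177,13,50],0],[[-177,13,50],0]]' 
python3 d.py 546 -278 200 1.4
python3 - <<'E'
from h import *
c=snap('side','s1'); cv2.imwrite('pics/s1c.png',cv2.resize(c['pixels'][60:270,300:460,::-1],None,fx=2.8,fy=2.8))
E
```

```text
clock: 3.02
position: [0.5386, -0.2834, 0.2521]
ee_rot: [0.698, 0.716, -0.002, -0.0]
ft_force: [-0.5, -2.0, 0.2]
grip_width: 0.603
grasp_force: 0.0
clk 3.02 pos [ 538.6 -283.4  252.1] yaw 1.51 tilt [-0.0024 -0.0019 -1.    ] F [-0.5 -2.   0.2] w 0.603 g 0.0
shift [ 5.3  7.7 52.1] twist 0.002
```

View pics/s1c.png

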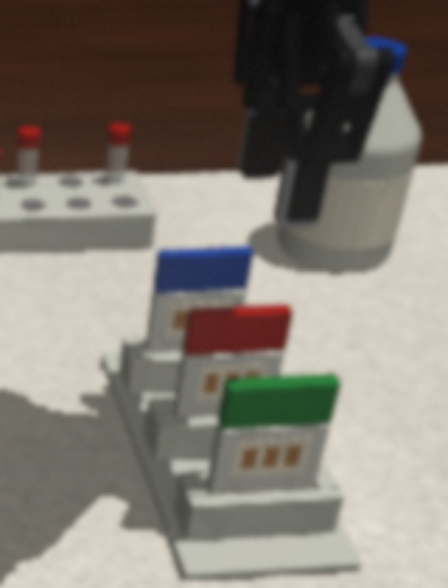

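The crop shows the open fingers above the red cap, at crop (285,190). The neighbouring cartridges sit on either side with room to spare. I'll go down and grip.

```bash
python3 -m creep '[[[5.3,7.7,0],0],[[5.3,7.7,0],0],[[5.3,7.7,30],0],[[5.3,7.7,60],0],[[5.3,7.7,60],0]]' >/dev/null
python3 d.py 546 -278.5 142 1.4
python3 -m creep '[[[0,0,25],0],[[0,0,50],0],[[0,0,50],0],[[0,0,50],0],[[0,0,50],0]]' >/dev/null
python3 d.py 546 -278.5 142 1.4
python3 -m creep '[[[0,0,0],0],[[0,0,0],0],[[0,0,0],0],[[0,0,0],0],[[0,0,0],0]]' 0 40 >/dev/null
python3 -m creep '[[[0,0,0],0],[[0,0,0],0],[[0,0,0],0],[[0,0,0],0],[[0,0,0],0]]' 
python3 d.py 546 -278.5 142 1.4
```

```text
clk 3.48 pos [ 546.5 -269.6  188.9] yaw 1.94 tilt [-0.0067  0.0034 -1.    ] F [-0.   0.7 -1.2] w 0.603 g 0.0
shift [-9.1 -0.5 46.9] twist 0.0095
clk 3.9 pos [ 548.8 -272.8  146.1] yaw 1.82 tilt [ 2.e-03 -5.e-04 -1.e+00] F [ 0.9 -0.8  1.1] w 0.598 g 0.0
shift [-5.6 -3.   4. ] twist 0.0073
clock: 4.73
position: [0.548, -0.2731, 0.1448]
ee_rot: [0.696, 0.718, 0.0, 0.0]
ft_force: [-2.5, 2.0, 6.2]
grip_width: 0.113
grasp_force: 39.4
clk 4.73 pos [ 548.  -273.1  144.8] yaw 1.77 tilt [ 0.001  0.    -1.   ] F [-2.5  2.   6.2] w 0.113 g 39.4
shift [-5.4 -2.2  2.8] twist 0.0064
```

```bash
python3 -m creep '[[[0,0,-5],0],[[0,0,-15],0],[[0,0,-30],0],[[0,0,-50],0],[[0,0,-75],0]]' >/dev/null
python3 -m creep '[[[0,0,-25],0],[[0,0,-50],0],[[0,0,-55],0],[[0,0,-55],0],[[0,0,-55],0]]' >/dev/null
python3 d.py 534 115 275 -5.9
python3 - <<'E'
from h import *
c=snap('side','s2'); cv2.imwrite('pics/s2c.png',cv2.resize(c['pixels'][20:270,300:460,::-1],None,fx=2.4,fy=2.4))
E
```

```text
clk 5.57 pos [ 547.7 -272.7  273.8] yaw 1.78 tilt [ 2.e-04  3.e-04 -1.e+00] F [-0.5  0.3 -1.4] w 0.111 g 39.0
shift [388.   -1.6  -1.1] twist 0.134
```

View pics/s2c.png

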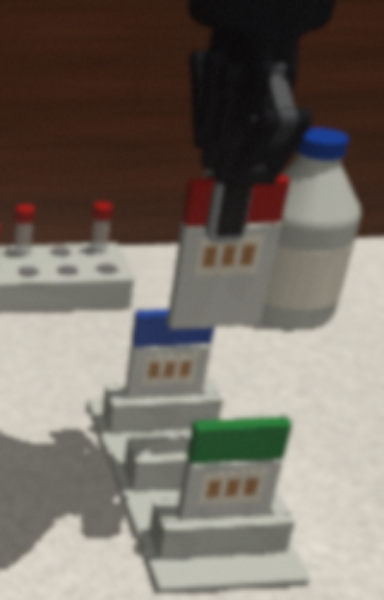

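The cartridge is held square and upright, its bottom at crop (215,325). The blue and green ones are still standing. Next I carry it over the slot.

```bash
python3 -m creep '[[[10,0,0],0.02],[[30,0,0],0.05],[[60,0,0],0.08],[[95,0,0],0.11],[[130,0,0],0.134]]' >/dev/null
python3 -m creep '[[[35,5,0],0],[[70,10,0],0],[[105,14,0],0],[[135,18,0],0],[[160,22,0],0]]' >/dev/null
python3 d.py 534.7 120.6 275 -5.9
python3 -m creep '[[[25,3,0],0],[[50,6,0],0],[[75,9,0],0],[[95,12,0],0],[[105,13,0],0]]' >/dev/null
python3 -m creep '[[[0,0,0],0],[[0,0,0],0],[[0,0,0],0],[[0,0,0],0],[[0,0,0],0]]' >/dev/null
python3 d.py 534.7 120.6 275 -5.9
```

```text
clk 6.45 pos [581.7  17.1 272.4] yaw -5.77 tilt [-2.4e-03  3.0e-04 -1.0e+00] F [ 0.2  0.5 -0.9] w 0.111 g 39.0
shift [ 98.3 -57.2  -2.5] twist 0.0022
clk 7.28 pos [605.8 115.6 274.1] yaw -6.01 tilt [ 2.e-04 -0.e+00 -1.e+00] F [-0.5 -0.2 -0.5] w 0.111 g 39.0
shift [ -2.5 -71.2  -0.9] twist -0.0019
```

```bash
python3 -m creep '[[[-2,-15,0],0],[[-2,-35,0],0],[[-2,-55,0],0],[[-2,-71,0],0],[[-2,-71,0],0]]' >/dev/null
python3 -m creep '[[[0,0,15],0],[[0,0,35],0],[[0,0,55],0],[[0,0,58],0],[[0,0,58],0]]' >/dev/null
python3 -m creep '[[[0,0,0],0],[[0,0,0],0],[[0,0,0],0]]' >/dev/null
python3 d.py 534.7 120.6 215 -5.9
python3 - <<'E'
from h import *
c=snap('side','s3'); t=snap('top','t3')
a=cv2.resize(c['pixels'][100:260,80:230,::-1],None,fx=2.6,fy=2.6,interpolation=2);b=cv2.resize(t['pixels'][100:260,80:230,::-1],None,fx=2.6,fy=2.6,interpolation=2)
cv2.imwrite('pics/s3c.png',np.hstack([a,b]))
# red cap face and body in side view depth; blue lips
W=world(c);p=c['pixels'].astype(int);R,G,B=p[...,0],p[...,1],p[...,2]
m=(R>G+40)&(W[...,2]>.1)&(W[...,1]<.2)&(W[...,1]>.05)
P=W[m]*1000;print('red',len(P),np.percentile(P,[1,50,99],axis=0).round(1).tolist())
m=(B>R+25)&(W[...,2]>.05)&(W[...,2]<.075)&(W[...,1]<.17)&(W[...,1]>.05)
P=W[m]*1000;print('lips',len(P),np.percentile(P,[1,50,99],axis=0).round(1).tolist())
E
```

```text
clk 8.37 pos [535.6 122.4 217.1] yaw -5.91 tilt [ 1.7e-03  8.0e-04 -1.0e+00] F [ 0.4  1.1 -0.7] w 0.109 g 39.2
shift [-1.9 -0.7  2.1] twist -0.0002
red 354 [[525.2, 85.9, 155.9], [528.1, 100.8, 169.4], [535.0, 144.2, 180.8]]
lips 347 [[517.2, 76.6, 50.1], [541.7, 115.4, 59.9], [555.4, 152.7, 62.8]]
```

View pics/s3c.png

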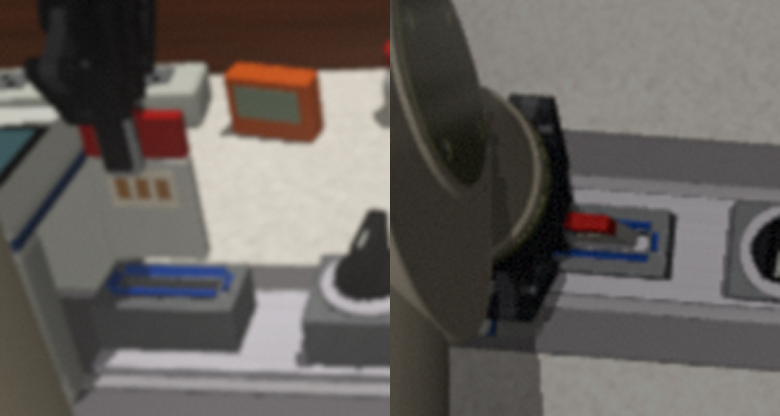

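Run:
```python
from h import *
a=np.radians(5.9);ux=np.array([np.cos(a),-np.sin(a)]);uy=np.array([np.sin(a),np.cos(a)])
o=manip.get_obs()['position'][:2]*1000; print('tcp r,s',o@ux,o@uy)
def f(n,c,m):
    P=W[m][:,:2]*1000; print(n,len(P),'r',np.percentile(P@ux,[1,5,50,95,99]).round(1),'s',np.percentile(P@uy,[1,5,50,95,99]).round(1))
for k in('s3','t3','side0','top0'):
    c=dict(np.load(k+'.npz'));W=world(c);p=c['pixels'].astype(int);R,G,B=p[...,0],p[...,1],p[...,2];x,y,z=np.moveaxis(W,-1,0)
    b=(y>.04)&(y<.19)&(x>.48)&(x<.58)
    print(k); m=(B>R+25)&(z>.057)&(z<.07)&b
    if m.any(): f('lips',c,m)
    m=(R>G+40)&(z>.13)&b
    if m.any(): f('red',c,m)
    m=(z>.085)&(z<.15)&b&(y<.145)
    if k=='s3':
        f('body',c,m)
        for lo in(.09,.105,.12,.135): f(f'body{lo}',c,m&(z>lo)&(z<lo+.012))
```

```text
tcp r,s 519.93975408726 176.87276743796096
s3
lips 289 r [504.4 505.2 527.5 532.5 538.9] s [130.6 135.9 171.1 204.5 206.6]
red 354 r [512.6 513.1 514.8 519.9 521.8] s [139.5 140.6 154.5 196.5 198.2]
body 1307 r [508.1 512.7 514.3 516.5 521.3] s [139.7 140.1 166.  195.9 198.6]
body0.09 234 r [512.8 513.1 514.4 516.6 522.6] s [139.7 140.2 167.2 195.8 197.7]
body0.105 249 r [512.4 512.8 514.4 516.4 520.8] s [139.8 140.1 167.3 195.7 198.5]
body0.12 259 r [512.4 512.8 514.2 516.9 521.5] s [139.8 140.3 166.6 195.4 198.5]
body0.135 241 r [507.2 508.4 514.1 516.7 521.5] s [139.7 140.  163.8 195.9 198.7]
t3
lips 150 r [505.3 505.5 509.3 532.5 533.5] s [130.8 131.8 153.9 190.9 198.8]
red 119 r [514.4 514.5 518.4 523.4 524.1] s [140.4 140.5 151.4 163.7 165.6]
side0
lips 297 r [504.2 505.3 527.6 532.  539.1] s [130.4 136.1 174.3 204.9 207.7]
top0
lips 274 r [505.2 505.6 521.9 533.  533.8] s [130.9 132.8 171.  205.4 208.1]
```

The cartridge sits above the blue lips. In reader coordinates the cartridge is at (r 519.3, s 169.2) and the slot at (519.4, 169.2), so they match to under 1 mm. I'll lower it.

```bash
python3 -m creep '[[[0,0,6],0],[[0,0,12],0],[[0,0,18],0],[[0,0,21],0],[[0,0,24],0]]' >/dev/null
python3 d.py 535.6 122.4 158.8 -5.9
python3 -m creep '[[[0,0,2],0],[[0,0,4],0],[[0,0,6],0],[[0,0,8],0],[[0,0,10],0]]' >/dev/null
python3 d.py 535.6 122.4 158.8 -5.9
```

```text
clk 8.88 pos [534.9 122.4 191.3] yaw -5.9 tilt [-5.e-04 -3.e-04 -1.e+00] F [ 0.3 -0.5 -0.7] w 0.109 g 39.3
shift [ 0.1  0.7 32.5] twist -0.0
clk 9.3 pos [535.  122.5 181.8] yaw -5.9 tilt [ 2.e-04  2.e-04 -1.e+00] F [ 0.  -0.5 -0.7] w 0.11 g 39.3
shift [-0.   0.6 23. ] twist 0.0
```

```bash
python3 -m creep '[[[0,0,3],0],[[0,0,6],0],[[0,0,9],0],[[0,0,12],0],[[0,0,15],0]]' >/dev/null
python3 d.py 535 122.5 158.8 -5.9
python3 -m creep '[[[0,0,2],0],[[0,0,4],0],[[0,0,6],0],[[0,0,7],0],[[0,0,8],0]]' >/dev/null
python3 d.py 535 122.5 158.8 -5.9
```

```text
clk 9.72 pos [535.  122.4 166.5] yaw -5.9 tilt [-1.e-04  0.e+00 -1.e+00] F [ 0.5  0.5 -0.5] w 0.114 g 39.3
shift [0.1 0.  7.7] twist -0.0
clk 10.13 pos [535.  122.4 158.8] yaw -5.9 tilt [-1.e-04  0.e+00 -1.e+00] F [-0.  -0.6  2. ] w 0.116 g 39.6
shift [ 0.1 -0.  -0. ] twist 0.0
```

```bash
python3 -m creep '[[[0,0,0.5],0],[[0,0,1],0],[[0,0,1],0]]' >/dev/null
python3 d.py 535 122.5 158.8 -5.9
```

```text
clk 10.38 pos [535.2 122.4 158.8] yaw -5.9 tilt [ 3.e-04  6.e-04 -1.e+00] F [-2.5 -0.3  9.2] w 0.111 g 40.6
shift [ 0.  -0.2 -0. ] twist -0.0001
```

Force rises with no further travel, so it is on the floor of the slot at the expected height. I'll release, rise and go to the knob.

```bash
python3 -m creep '[[[0,0,0],0],[[0,0,0],0],[[0,0,0],0],[[0,0,0],0],[[0,0,0],0]]' 0.5 >/dev/null
python3 -m creep '[[[0,0,-10],0],[[0,0,-25],0],[[0,0,-50],0],[[0,0,-80],0],[[0,0,-90],0]]' >/dev/null
python3 -m creep '[[[-30,0,0],-0.1],[[-60,0,0],-0.2],[[-90,0,0],-0.3],[[-120,0,0],-0.4],[[-136,0,0],-0.5]]' >/dev/null
python3 -m creep '[[[0,0,0],-0.5],[[0,0,0],-0.5],[[0,0,0],-0.5],[[0,0,0],-0.5],[[0,0,0],-0.5]]' >/dev/null
python3 -m creep '[[[0,0,0],-0.46],[[0,0,0],-0.46],[[0,0,0],-0.46],[[0,0,0],-0.46],[[0,0,0],-0.46]]' >/dev/null
python3 d.py 520.5 -14.1 200 77.7
python3 - <<'E'
from h import *
c=snap('side','s4'); t=snap('top','t4')
a=cv2.resize(c['pixels'][100:260,80:260,::-1],None,fx=2.2,fy=2.2,interpolation=2);b=cv2.resize(t['pixels'][100:260,80:260,::-1],None,fx=2.2,fy=2.2,interpolation=2)
cv2.imwrite('pics/s4c.png',np.hstack([a,b]))
W=world(c);p=c['pixels'].astype(int);m=(p[...,0]>p[...,1]+40)&(W[...,0]<.58)&(W[...,0]>.5)&(W[...,1]<.2)&(W[...,1]>.05)
print(np.percentile(W[m]*1000,[2,50,98],axis=0).round(1))
E
```

```text
clk 12.47 pos [521.  -12.9 248.2] yaw 77.73 tilt [ 2.e-04  2.e-04 -1.e+00] F [ 0.2  1.2 -0.2] w 0.502 g 0.0
shift [ 0.3 -1.3 48.2] twist 0.0006
[[525.9  87.7  97.6]
 [529.8 115.6 111.7]
 [537.2 143.5 122.4]]
```

View pics/s4c.png

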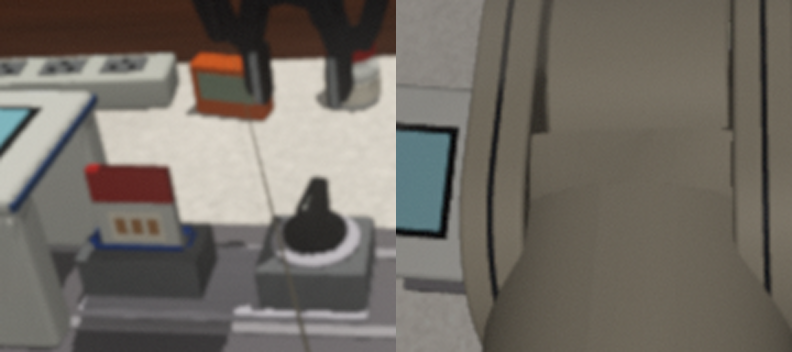

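The cartridge stands upright in the slot, cap at crop (130,185), with its top at z = 122 mm as it should be. The knob bar is still at its starting angle, crop (317,205). Going down to the knob.

```bash
python3 -m creep '[[[0,-1,25],0],[[0,-1,50],0],[[0,-1,75],0],[[0,-1,90],0],[[0,-1,95],0]]' >/dev/null
python3 d.py 520.5 -14.1 152 77.7
python3 -m creep '[[[0,0,0],0],[[0,0,0],0],[[0,0,0],0],[[0,0,0],0],[[0,0,0],0]]' 0 60 >/dev/null
python3 -m creep '[[[0,0,0],0],[[0,0,0],0],[[0,0,0],0],[[0,0,0],0]]' >/dev/null
python3 d.py 520.5 -14.1 152 77.7
```

```text
clk 12.98 pos [519.5 -13.8 150.6] yaw 77.5 tilt [-3.6e-03 -8.0e-04 -1.0e+00] F [-0.7  0.3 -1.4] w 0.497 g 0.0
shift [-1.  -0.1 -1.4] twist -0.0036
clk 13.73 pos [521.4 -13.9 154.1] yaw 77.71 tilt [ 1.8e-03  6.0e-04 -1.0e+00] F [-1.7  0.1  7.5] w 0.147 g 60.9
shift [ 0.9 -0.4  2.1] twist 0.0002
```

```bash
python3 -m creep '[[[0.3,2.8,0],0.1],[[0.6,5.6,0],0.2],[[1,8.4,0],0.3],[[1.3,11.1,0],0.4],[[1.6,13.9,0],0.5]]' >/dev/null
python3 -m creep '[[[0,0,0],0],[[0,0,0],0]]' >/dev/null
python3 d.py 523 0 154 49
```

```text
clk 14.32 pos [5.229e+02 3.000e-01 1.541e+02] yaw 49.04 tilt [ 2.e-03  7.e-04 -1.e+00] F [-1.7  0.5  7. ] w 0.151 g 61.0
shift [-0.2 -0.2  0.1] twist 0.0007
```

```bash
python3 -m creep '[[[1.6,2.3,0],0.1],[[3.2,4.6,0],0.2],[[4.8,6.9,0],0.3],[[6.4,9.2,0],0.4],[[8,11.5,0],0.5]]' >/dev/null
python3 -m creep '[[[0,0,0],0],[[0,0,0],0]]' >/dev/null
python3 d.py 524.3 14 154 20.4
python3 -m creep '[[[1.5,0.7,0],0.06],[[3,1.5,0],0.12],[[4.5,2.2,0],0.18],[[6,3,0],0.24],[[6,3,0],0.24]]' >/dev/null
python3 -m creep '[[[0,0,0],0],[[0,0,0],0]]' >/dev/null
python3 d.py 525 20.7 154 2.2
python3 -c "
from h import *;print(manip.get_obs()['torque'])"
```

```text
clk 14.9 pos [524.5  14.2 154.1] yaw 20.39 tilt [ 2.1e-03  8.0e-04 -1.0e+00] F [-1.4  0.3  6.8] w 0.154 g 61.1
shift [-0.1 -0.2  0.1] twist -0.0001
clk 15.48 pos [525.2  20.9 154.1] yaw 6.68 tilt [ 0.0022  0.001  -1.    ] F [-0.   0.6  7. ] w 0.148 g 61.0
shift [-0.1 -0.2  0.1] twist 0.0781
[ 0.00260274  0.2515591  -0.15218037]
```

```bash
q(){ python3 d.py 526 23 154 2.2; python3 -c "
from h import *;print(manip.get_obs()['torque'].round(2))"; }
python3 -m creep '[[[0.8,0.2,0],0.03],[[1.6,0.4,0],0.06],[[1.6,0.4,0],0.06],[[1.6,0.4,0],0.06]]' >/dev/null; q
python3 -m creep '[[[0.3,0.1,0],0.02],[[0.6,0.1,0],0.04],[[0.6,0.1,0],0.04],[[0.6,0.1,0],0.04]]' >/dev/null; q
python3 -m creep '[[[0.5,0,0],0.02],[[0.8,0,0],0.04],[[0.8,0,0],0.04],[[0.8,0,0],0.04]]' >/dev/null; q
```

```text
clk 15.82 pos [525.4  22.5 154.1] yaw 3.23 tilt [ 0.0021  0.001  -1.    ] F [-0.9  0.   6. ] w 0.152 g 61.0
shift [0.5 0.6 0.1] twist 0.018
[ 0.02  0.3  -0.18]
clk 16.15 pos [525.5  23.3 154.1] yaw 1.01 tilt [ 2.1e-03  9.0e-04 -1.0e+00] F [-0.8  0.7  7.2] w 0.151 g 61.1
shift [-0.3  0.5  0.1] twist -0.0207
[0.03 0.26 0.48]
clk 16.48 pos [525.5  23.6 154.1] yaw -1.2 tilt [ 2.1e-03 -3.0e-04 -1.0e+00] F [-1.  -2.9  7.4] w 0.15 g 69.7
shift [-0.6  0.5  0.1] twist -0.0593
[-0.53  0.27  1.46]
```

The torque jumped at the stop, with travel at about 40 mm. I'll release, lift, move away and look.

```bash
python3 -m creep '[[[0,0,0],0],[[0,0,0],0],[[0,0,0],0],[[0,0,0],0],[[0,0,0],0]]' 0.6 >/dev/null
python3 -m creep '[[[0,0,-10],0],[[0,0,-30],0],[[0,0,-60],0],[[0,0,-95],0],[[0,0,-120],0]]' >/dev/null
python3 -m creep '[[[-40,0,0],0],[[-80,0,0],0],[[-120,0,0],0],[[-150,0,0],0],[[-170,0,0],0]]' >/dev/null
python3 -m creep '[[[-20,0,0],0],[[-20,0,0],0],[[-20,0,0],0]]' >/dev/null
python3 d.py 526 23 154 2.2
python3 - <<'E'
from h import *
c=snap('side','s5'); t=snap('top','t5')
cv2.imwrite('pics/s5.png',np.vstack([c['pixels'][90:270,30:460,::-1],t['pixels'][90:270,30:460,::-1]]))
a=np.radians(5.9);ux=np.array([np.cos(a),-np.sin(a)]);uy=np.array([np.sin(a),np.cos(a)])
for k in('s5','t5','side0','top0'):
    c=dict(np.load(k+'.npz'));W=world(c);p=c['pixels'].astype(int);x,y,z=np.moveaxis(W,-1,0)
    m=(z>.096)&(z<.112)&(p[...,0]<70)&(abs(x-.522)<.04)&(y>-.06)&(y<.07)
    P=(W[m][:,:2]*1000).astype(np.float32)
    if len(P)>20:
        r=cv2.minAreaRect(P);print(k,len(P),'knob',np.round(r,1) if 0 else r,'s',np.array(r[0])@uy)
    m=(p[...,0]>p[...,1]+40)&(abs(x-.54)<.04)&(y>.05)&(y<.25)&(z>.08)
    if m.sum()>20: P=W[m]*1000;print(k,'red s',np.percentile(P[:,:2]@uy,[1,99]),'z',np.percentile(P[:,2],98))
E
```

```text
clk 17.98 pos [ 520.  -167.3  273.4] yaw -1.47 tilt [ 2.e-04 -2.e-04 -1.e+00] F [-0.8  0.4  0.8] w 0.598 g 0.0
shift [190.4   1.1 119.4] twist -0.0641
s5 178 knob ((521.3135375976562, 22.409927368164062), (11.613245010375977, 40.822715759277344), 4.625136375427246) s 75.87835887570091
t5 183 knob ((524.689697265625, 22.465347290039062), (14.018284797668457, 43.63751983642578), 0.5671297907829285) s 76.28052924498368
t5 red s [177.06455271 217.90916098] z 124.88394373885016
side0 134 knob ((517.1959228515625, -15.001043319702148), (12.359722137451172, 41.30820083618164), 77.98828887939453) s 38.24230087612881
top0 189 knob ((520.3915405273438, -14.111000061035156), (13.968913078308105, 44.1011962890625), 77.65349578857422) s 39.45611506037674
```

View pics/s5.png

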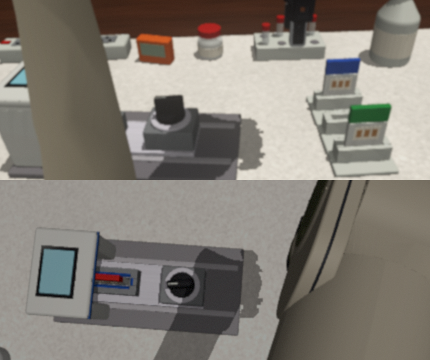

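The lower view shows the red cartridge in the slot partly under the head, at (110,279). The knob bar is turned a quarter, at (180,285). Its angle change (77°) and shift (37 mm) match the stop. Blue and green still stand in the rack.

```bash
python3 -c "
from workcell import manip;print(manip.hand_in())"
```

```text
the job is handed in; nothing more can be done
None
```

The red cartridge is seated fully in the slot, the carriage is fed in to its stop, the blue and green cartridges still stand in the rack, and the job is handed in; no verdict was returned.

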